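# Open the push-and-turn safety canister

## Task

Open the canister with the orange safety cap: the cap only lets go while it is pressed down firmly and turned anticlockwise as far as it will go, and then lifts off. Put the cap in the blue tray, standing right way up on its floor, and let go of it. Do not force the cap, and leave the brass fitting in the tray, the canister with the blue cap and everything else on the table alone.

Things in the scene. Friction and masses are not known exactly. Their poses are not given: they have to be found in the camera images.
- can: Grey safety canister with an orange cap, fixed, 170 (x) by 110 (y) mm, body 142 mm high, yellow panels on both broad sides. Origin: centre of its underside; z up. Its round neck (64 mm across) stands on x = -35 mm, y = 0; a carrying handle over the +x half tops out at z = 170 mm. Place and yaw vary.
- cap_bar (a point): Centre of the orange cap's grip bar, on the cap's axis (z, up). Bar 56 mm long (cap x), 14 thick (y, take it across this), 26 high, 13 above and below this point. Under it a round flange 72 mm across, top 13 and underside 19 mm below this point. Seated at rest this point is 208 mm above the canister's underside, on the neck axis, bar within 3 degrees of the canister's x axis.
- cap: The whole orange cap, loose, about 80 g. Origin: centre of the underside of its white stem, 40 mm below the bar's centre. Stem 32 mm across, with two lugs along the cap's x, 50 mm over both, 3 to 8 mm above the origin. Taken off, it stands upright on the stem. The ribbed skirt under the flange is look only.
- neck_top (a point): Centre of the canister's neck mouth, under the cap; axes as the canister's. A spring pushes the cap up: 10 N at rest, 0.8 N more per mm pressed, hard bottom 8 mm down (16 N). The lugs pass a lip only while the cap is 4 to 8 mm down: press with 14 to 18 N, e.g. with the fingertips on the flange beside the bar.
- neck_axis (a point): On the neck axis, 30 mm below the mouth. Held down, the cap turns anticlockwise (from above) to a firm stop, hidden and different each time: 44 to 82 degrees from seated. It can come up only in the last 8 degrees before the stop: it rises 4 mm by the spring, then lifts straight out, clear 15 mm above seated. Elsewhere it stays caught: press and turn on. Over 1.5 N m at the stop is forcing.
- tray: Blue open tray, fixed, 240 (x) by 140 (y) mm, outer height 20 mm, walls and floor 4 mm thick. Origin: centre of its underside. The half at its -x side (nearer the robot) is empty; a brass fitting lies in the +x half. A standing cap's bar centre is 44 mm above the origin.
- fitting: Brass hose fitting lying in the tray's +x half, 46 mm long along its x, 22 mm wide, 24 mm high; origin at the centre of its underside. Leave it.
- can_blue: Bystander: same grey canister (loose, 3.5 kg) with a blue cap on its neck, 170 by 110 mm, 221 mm high with its cap; origin at the centre of its underside. It may stand on either side of the orange-capped one. Leave it.
- spray: Bystander: upright red can with a paper label, 58 mm across, 170 mm high; origin at the centre of its underside.
- tape: Bystander: cardboard-brown tape reel lying flat, 100 mm across, 25 mm high; origin at the centre of its underside.
- driver: Bystander: screwdriver with a yellow handle lying on the table, about 200 mm long; origin under its middle.
- carton: Bystander: cardboard carton 90 by 70 mm, 60 mm high; origin at the centre of its underside.
- wheel: Bystander: black rubber roller wheel lying flat, 60 mm across, 26 mm high; origin at the centre of its underside.
Things that resemble listed ones, but are neither listed nor needed, are in the scene too. What is shaped like the cap but green or pink is not meant.

How it is judged:
By the outcome, as a careful person would: the job done as asked, in the order asked, and still so for the second after the job is handed in, with the robot touching nothing.
It also fails if it takes over 64 s, if anything falls off the work surface, if the arm or the gripper's body presses on something with over 40 N, if the wrist force passes 120 N, or if a joint passes its speed limit or range.

## Robot

A 6-joint arm with a two-finger parallel gripper is mounted at the origin on the work surface. World frame = base frame: x ahead of the robot, y to its left, z up, the work surface at z = 0. Lengths are in mm, angles in rad, forces in N, time in s.
With the tool pointing down it reaches from about 350 to 975 mm from the base axis. Payload 7.1 kg.
Tool frame: the origin (TCP) lies at the very end of the fingers, on their centre line; the grasp point (between the pads) lies ctrl.hold_point_z behind it (ctrl.hold_point_z is the distance from the TCP to the grasp point, in mm); z points along the fingers, y is the line along which they close (so a half turn about z gives the same grasp; the last joint's range is limited). The gripper opens to 88 mm and grips with 3 to 60 N. Pads are 20 mm wide; open, the fingers measure 115 mm over their backs; the gripper's body (75 mm by 178 mm) begins 61 mm behind the grasp point.
Start: joints at [1.161, 0.423, 1.63, -0, 1.089, -0.019], TCP at [238.048, 577.874, 222.675] pointing down, gripper open.
Joint ranges: [-3, 3], [-0.9, 2.11], [0.09, 2.58], [-1.31, 4.45], [0.11, 2.69], [-2.54, 2.54]. Speed limits (rad/s): [2.39, 2.39, 3.01, 3.14, 3.14, 3.14].

## Interface

Orientations are given as a rotation vector (axis times angle).
In Python, from workcell import ctrl gives the robot as it stands. The module is installed in compiled form; this text tells all that it offers.
- The arm moves only by the shell command python3 -m creep 'ROWS'. ROWS is JSON, a list of rows, each an object with "translation": the shift along the tool's x, y, z in mm, a list of three; "angular": the turn, a rotation vector about the tool's x, y, z in rad, a list of three; "jaw": the opening, from 0 (shut) to 1 (fully open). A call has exactly 8 rows; each row is the pose to reach, as a shift and turn from the pose commanded when the call began, along the tool's axes at that moment; what a row does not reach only later rows make up. A row lasts 1/8 s, in which the tool goes at most 62.5 mm and 10.7 degrees, less where a joint would pass 70% of its speed; a pose out of reach is approached as far as the arm can. A call with a gripper value outside its range is refused whole. The fingers move at their own pace and stop on an object; the grip force is fixed at half the most. Time passes only in rows, so rows that repeat a pose let the fingers close, or fill a call up. It gives the time, the measured TCP pose, the force, the opening and the grip force at its end, in the units of the state.
- ctrl.get_obs(): the state, without advancing time (a new reading comes with each control period).
- ctrl.get_image(name): name is "scene" or "top" or "wrist"; returns the picture (480x640x3 uint8, red, green, blue); there is no depth.
- ctrl.camera_info(name): a dict with "camera_matrix" (3x3 intrinsics, pixels), "world_from_camera" (4x4, takes a point from camera to world coordinates). Camera axes: x right, y up, looking along -z (the intrinsics and any distortion apply to the point x, -y, -z); pixel columns grow to the right and rows downward; lengths in mm; the calibration is good to about 2 mm. A picture is of the moment at which its call begins: read the wrist's pose just before it. camera_info takes no time and is no camera call; for the wrist camera it gives the pose at the moment of the call.
- ctrl.close_job(): hands the job in; it is judged then, once.
Trained networks look in the newest picture that a camera, given by its name, has taken for a name from the list of things; names that differ only in an ending like _2 or _b are one class to them, and where a whole thing is asked for, a point or a joint stands for the part that bears it (a point fixed in the world has none). Each returns a list of dicts, best first, with "score" (0 to 1); they miss things now and then, are a little off and sometimes report something else, mostly with a low value. They report only what shows in the picture. A call takes as long as a camera call. They do not tell look-alikes from the thing itself.
- ctrl.look_for(camera, label): "rect" ([left, top, right, bottom] in pixels, round what is visible of it).
The state is a dict: "t": time; "qpos": joint angles; "qvel": joint speeds; "joint_torque": joint torques, N m; "ee_pos": TCP position; "orientation": TCP orientation; "ft_force": force on the tool from outside, world axes, zero at the start; "moment": the same for the moment, N m; "width": finger opening in mm; "grasp_force": force on a finger pad.
Only numpy, scipy, OpenCV 4.12 (cv2) and the standard library are available. Lean on these libraries where they do the work, as an engineer would, in place of code of your own. Each camera call takes 0.05 s, during which the arm holds its last target. There are 200 camera calls.

## Working session

There is one attempt and no reset: what is moved stays moved. The work goes in short steps, Python scripts to look and compute and a shell command to move; the robot and the scene stay as the last step left them, time stands still between calls to the robot, and variables do not carry over. Pictures are saved under pics/ and viewed, at most 10 in all, crops included, and the job is handed in when it is done.

```bash
mkdir -p pics; python3 - <<'E'
from workcell import ctrl
import cv2,numpy as np
o=ctrl.get_obs();print(o['t'],o['ee_pos'],o['orientation'],ctrl.hold_point_z,o['width'])
for c in('scene','top'):
    im=ctrl.get_image(c);cv2.imwrite(f'pics/{c}0.png',im[:,:,::-1])
    for l in('can','cap','tray','can_blue','fitting'):
        print(c,l,[(np.round(d['rect']).tolist(),round(d['score'],2)) for d in ctrl.look_for(c,l)[:3]])
    i=ctrl.camera_info(c);print(np.round(i['camera_matrix'],1).tolist(),np.round(i['world_from_camera'],3).tolist(),[k for k in i])
E
```

```text
0.0 [237.85898816 577.36981449 221.91246158] [-6.09924245e-01 -3.08151246e+00  2.36508298e-03] 18.700000000000003 87.61321249319603
scene can [([186.0, 175.0, 271.0, 264.0], 0.77)]
scene cap [([153.0, 206.0, 186.0, 237.0], 0.9), ([272.0, 222.0, 305.0, 254.0], 0.83), ([214.0, 149.0, 248.0, 180.0], 0.59)]
scene tray [([434.0, 265.0, 529.0, 374.0], 0.61), ([183.0, 175.0, 272.0, 264.0], 0.28)]
scene can_blue [([312.0, 206.0, 374.0, 331.0], 0.64)]
scene fitting [([475.0, 336.0, 490.0, 351.0], 0.52)]
[[537.0, 0.0, 320.3], [0.0, 537.0, 242.2], [0.0, 0.0, 1.0]] [[-0.426, -0.712, 0.558, 1211.627], [0.905, -0.342, 0.254, 223.284], [0.01, 0.613, 0.79, 1035.229], [0.0, 0.0, 0.0, 1.0]] ['camera_matrix', 'world_from_camera']
top can [([408.0, 219.0, 486.0, 310.0], 0.95)]
top cap [([480.0, 225.0, 520.0, 261.0], 0.92), ([439.0, 264.0, 485.0, 300.0], 0.87), ([356.0, 266.0, 389.0, 298.0], 0.72)]
top tray [([112.0, 228.0, 191.0, 344.0], 0.92)]
top can_blue [([255.0, 194.0, 326.0, 297.0], 0.64)]
top fitting [([135.0, 238.0, 151.0, 261.0], 0.52)]
[[476.5, 0.0, 319.7], [0.0, 476.5, 243.4], [0.0, 0.0, 1.0]] [[-0.007, 0.994, -0.112, 483.683], [-1.0, -0.004, 0.019, -47.723], [0.019, 0.112, 0.994, 1044.789], [0.0, 0.0, 0.0, 1.0]] ['camera_matrix', 'world_from_camera']
```

View pics/scene0.png

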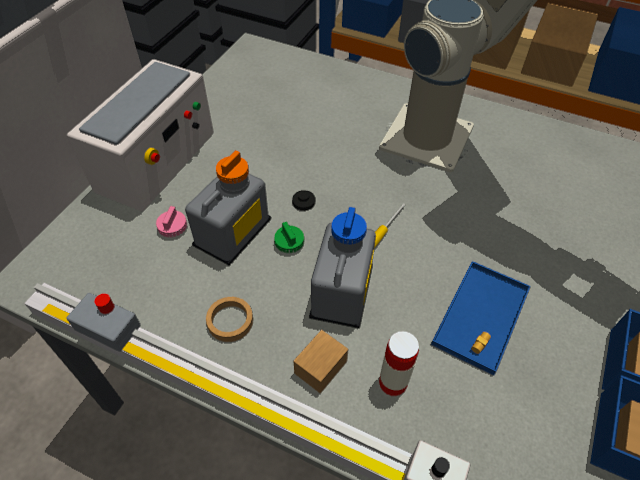

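View pics/top0.png

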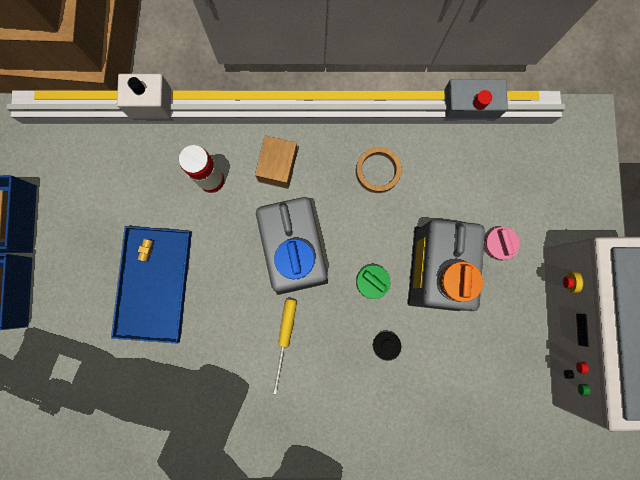

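The scene picture shows the orange-capped canister at about (230,215), with its cap at (233,170). Pink and green look-alikes lie beside it, and the blue-capped canister is at (345,270). In the top picture the orange cap is at (462,281) with its bar nearly vertical in the image. The tray spans (112–190, 227–342), with the fitting at its upper end and the free half at the lower end.

```bash
cat > h.py <<'E'
import numpy as np,cv2
from workcell import ctrl
from scipy.spatial.transform import Rotation as R
def ray(c,uv,i=None):
    i=i or ctrl.camera_info(c);K=i['camera_matrix'];T=np.array(i['world_from_camera'])
    d=np.linalg.inv(K)@[uv[0],uv[1],1];return T[:3,3],T[:3,:3]@(d*[1,-1,-1])
def onz(c,uv,z,i=None):
    p,d=ray(c,uv,i);return p+d*(z-p[2])/d[2]
def orange(im):
    h=cv2.cvtColor(im,cv2.COLOR_RGB2HSV);return cv2.inRange(h,(7,200,100),(17,255,255))
def biggest(m):
    return max(cv2.findContours(m,cv2.RETR_EXTERNAL,cv2.CHAIN_APPROX_NONE)[0],key=cv2.contourArea)
def togo(p,yaw):
    "shift/turn in tool axes to TCP p, tool y axis at world angle yaw (mod pi), pointing down"
    o=ctrl.get_obs();r=R.from_rotvec(o['orientation']);print('t',o['t'],'tcp',np.round(o['ee_pos'],1),'q',np.round(o['qpos'],2),'w',round(o['width'],1))
    for y in(yaw,yaw+np.pi):
        Y=np.array([np.cos(y),np.sin(y),0]);Z=np.array([0,0,-1.]);M=np.c_[np.cross(Y,Z),Y,Z]
        print(' shift',np.round(r.inv().apply(np.array(p)-o['ee_pos']),1),'turn',np.round((r.inv()*R.from_matrix(M)).as_rotvec(),3))
E
python3 - <<'E'
from h import *
C={}
for c,f in(('top','pics/top0.png'),('scene','pics/scene0.png')):
    im=cv2.imread(f)[:,:,::-1].copy();m=orange(im)
    box=(430,255,490,305) if c=='top' else (205,145,260,195)
    k=np.zeros_like(m);k[box[1]:box[3],box[0]:box[2]]=m[box[1]:box[3],box[0]:box[2]]
    b=biggest(k);(u,v),rad=cv2.minEnclosingCircle(b);print(c,cv2.boundingRect(b),u,v,rad,onz(c,(u,v),197))
    C[c]=ray(c,(u,v))
(p,d),(q,e)=C['top'],C['scene'];s=np.linalg.lstsq(np.c_[d,-e],q-p,rcond=None)[0];print('tri',p+d*s[0],q+e*s[1])
# bar ends top view, canister outline
print('bar',onz('top',(463,264),221),onz('top',(465,297),221))
t=[onz('top',p,20) for p in((125,227),(190,231),(181,342),(112,338))];print('tray',np.round(t,0).tolist(),np.mean(t,0))
t2=[onz('scene',p,20) for p in((473,263),(529,285),(494,372),(432,341))];print('tray scene',np.round(t2).tolist(),np.mean(t2,0))
togo([0,0,0],0)
im=cv2.imread('pics/top0.png');cv2.imwrite('pics/crop1.png',cv2.resize(im[210:320,400:530],None,fx=5,fy=5,interpolation=2))
E
```

```text
top (442, 262, 41, 39) 461.8634033203125 281.1463317871094 20.51937484741211 [ 509.93921247 -317.47926337  197.        ]
scene (216, 151, 32, 28) 231.5646209716797 166.46923828125 16.396461486816406 [ 512.79442909 -313.88781174  197.        ]
tri [ 510.04860252 -318.60312142  193.4679467 ] [ 509.29330722 -316.57901952  192.80050915]
bar [ 538.95699752 -313.02612167  221.        ] [ 481.84617533 -314.1992027   221.        ]
tray [[636.0, 352.0, 20.0], [627.0, 212.0, 20.0], [391.0, 226.0, 20.0], [401.0, 370.0, 20.0]] [513.76146659 290.04697232  20.        ]
tray scene [[396.0, 244.0, 20.0], [401.0, 375.0, 20.0], [643.0, 355.0, 20.0], [631.0, 220.0, 20.0]] [517.80816834 298.26170678  20.        ]
t 0.6 tcp [238.1 577.9 222.7] q [ 1.16  0.42  1.63 -0.    1.09 -0.02] w 88.0
 shift [  -0.  -625.   222.7] turn [0.   0.   1.18]
 shift [  -0.  -625.   222.7] turn [-0.     0.    -1.962]
```

View pics/crop1.png

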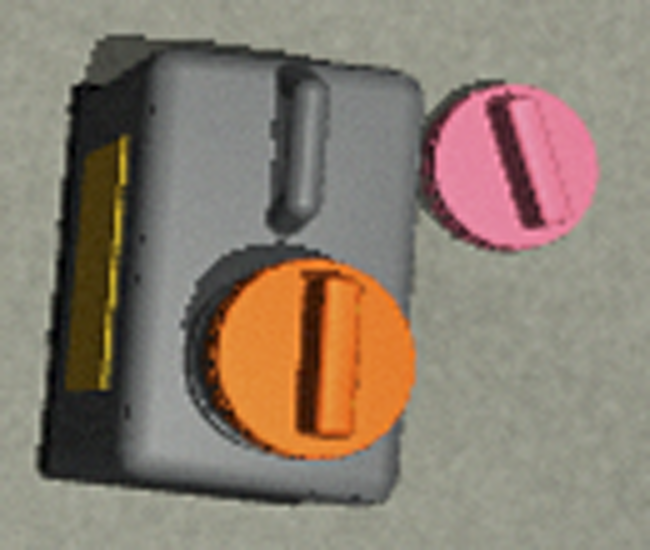

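```bash
python3 - <<'E'
from h import *
togo([385,95,340],-1.623+1.4)
togo([510,-316,340],-1.623)
i=ctrl.camera_info('wrist');o=ctrl.get_obs();r=R.from_rotvec(o['orientation']);T=np.array(i['world_from_camera'])
print('cam in tool',r.inv().apply(T[:3,3]-o['ee_pos']),r.inv().apply(-T[:3,2]))
E
```

```text
t 0.6 tcp [238.1 577.9 222.7] q [ 1.16  0.42  1.63 -0.    1.09 -0.02] w 88.0
 shift [-319.8 -390.5 -117.3] turn [0.    0.    1.403]
 shift [-319.8 -390.5 -117.3] turn [-0.     0.    -1.739]
t 0.6 tcp [238.1 577.9 222.7] q [ 1.16  0.42  1.63 -0.    1.09 -0.02] w 88.0
 shift [-591.9 -722.9 -117.3] turn [ 0.    -0.     2.803]
 shift [-591.9 -722.9 -117.3] turn [ 0.     0.    -0.339]
cam in tool [  82.25537569   -0.19379965 -162.3889104 ] [-0.29721815  0.00109478  0.95480897]
```

```bash
python3 -m creep '[{"translation":[-32,-39,-29],"angular":[0,0,0.17],"jaw":1},{"translation":[-66,-80,-58],"angular":[0,0,0.35],"jaw":1},{"translation":[-100,-122,-87],"angular":[0,0,0.53],"jaw":1},{"translation":[-134,-164,-117],"angular":[0,0,0.7],"jaw":1},{"translation":[-172,-210,-117],"angular":[0,0,0.88],"jaw":1},{"translation":[-210,-256,-117],"angular":[0,0,1.05],"jaw":1},{"translation":[-248,-303,-117],"angular":[0,0,1.23],"jaw":1},{"translation":[-286,-349,-117],"angular":[0,0,1.4],"jaw":1}]'; python3 -c "
from h import *
togo([510,-316,340],-1.623)"
```

```text
t: 1.6
ee_pos: [369.7, 144.5, 340.1]
orientation: [2.457, 1.957, 0.002]
ft_force: [0.4, 0.5, 0.3]
width: 88.2
grasp_force: 0.0
t 1.6 tcp [369.7 144.5 340.1] q [ 0.34 -0.07  1.96 -0.    1.25  0.57] w 88.2
 shift [-4.175e+02  2.396e+02  1.000e-01] turn [ 1.000e-03 -1.000e-03  1.398e+00]
 shift [-4.175e+02  2.396e+02  1.000e-01] turn [ 1.000e-03  1.000e-03 -1.744e+00]
```

```bash
python3 -m creep '[{"translation":[-53,30,0],"angular":[0,0,0.18],"jaw":1},{"translation":[-106,61,0],"angular":[0,0,0.36],"jaw":1},{"translation":[-159,91,0],"angular":[0,0,0.54],"jaw":1},{"translation":[-212,122,0],"angular":[0,0,0.72],"jaw":1},{"translation":[-265,152,0],"angular":[0,0,0.9],"jaw":1},{"translation":[-318,183,0],"angular":[0,0,1.07],"jaw":1},{"translation":[-370,212,0],"angular":[0,0,1.24],"jaw":1},{"translation":[-418,240,0],"angular":[0,0,1.4],"jaw":1}]'; python3 - <<'E'
from h import *
togo([510,-316,340],-1.623)
i=ctrl.camera_info('wrist');im=ctrl.get_image('wrist');cv2.imwrite('pics/w1.png',im[:,:,::-1])
(u,v),rad=cv2.minEnclosingCircle(biggest(orange(im)));print(u,v,rad,onz('wrist',(u,v),195,i))
E
```

```text
t: 2.6
ee_pos: [512.8, -316.3, 339.7]
orientation: [3.14, -0.087, 0.0]
ft_force: [1.2, 0.1, 1.4]
width: 88.1
grasp_force: 0.0
t 2.6 tcp [ 512.8 -316.3  339.7] q [-0.57  0.28  1.56  0.    1.3   1.05] w 88.1
 shift [-2.8 -0.1 -0.3] turn [ 0.    -0.    -0.003]
 shift [-2.8 -0.1 -0.3] turn [-0.    -0.     3.138]
315.4853515625 250.7097625732422 17.7923526763916 [ 488.01745672 -312.92590559  195.        ]
```

View pics/w1.png

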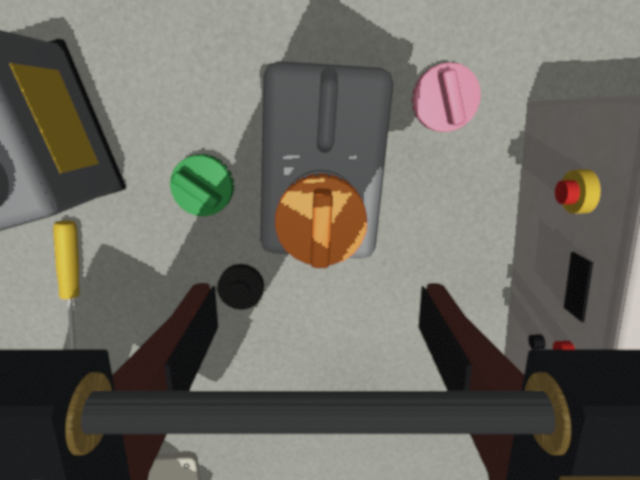

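The wrist picture shows the orange cap seated at about (321,220), flange radius about 46 px, with its bar nearly vertical from (323,190) to (320,266). The green cap at (201,185) and pink cap at (447,97) are off to the sides.

```bash
python3 - <<'E'
from h import *
print('flange',onz('wrist',(321,220),195),onz('wrist',(275,220),195),onz('wrist',(367,220),195))
im=cv2.imread('pics/w1.png')[:,:,::-1].copy();h=cv2.cvtColor(im,cv2.COLOR_RGB2HSV)
m=cv2.inRange(h,(5,120,60),(22,255,255));b=biggest(m);(u,v),rad=cv2.minEnclosingCircle(b);print(u,v,rad,onz('wrist',(u,v),195),cv2.boundingRect(b))
for z,a,c in((142,(268,240),(268,80)),(142,(264,66),(392,70))):
    p,q=onz('wrist',a,z),onz('wrist',c,z);print(p,q,np.degrees(np.arctan2(*(q-p)[1::-1])))
cv2.imwrite('pics/w1c.png',cv2.resize(im[165:275,265:380,::-1],None,fx=5,fy=5,interpolation=2))
E
```

```text
flange [ 514.5009235  -324.53725083  195.        ] [ 516.76725638 -289.30168549  195.        ] [ 512.2332518  -359.79363142  195.        ]
320.8873596191406 220.31787109375 46.863040924072266 [ 514.25470245 -324.43548229  195.        ] (275, 174, 92, 94)
[ 484.77417447 -274.7341667   142.        ] [ 621.08096461 -288.28674762  142.        ] -5.678088240975827
[ 631.83678669 -286.11043228  142.        ] [ 622.27490395 -389.36536277  142.        ] -95.29076399338561
```

View pics/w1c.png

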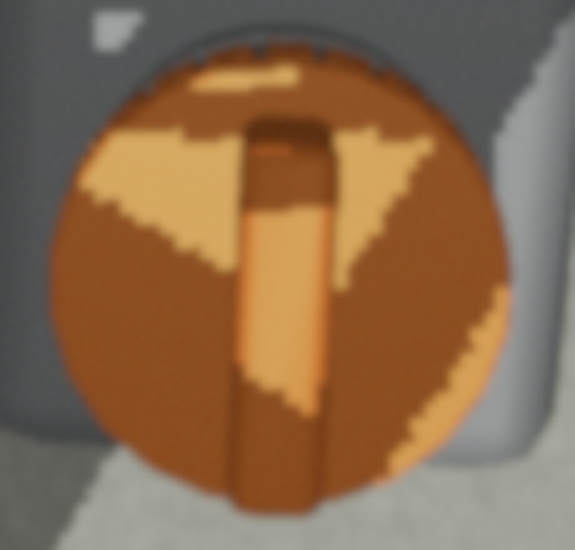

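```bash
python3 - <<'E'
from h import *
i=ctrl.camera_info('wrist');K=np.array(i['camera_matrix']);T=np.array(i['world_from_camera']);print(np.round(K,2).tolist(),{k:v for k,v in i.items() if k not in('camera_matrix','world_from_camera')})
o=ctrl.get_obs();r=R.from_rotvec(o['orientation']);print('axes cam in tool\n',np.round(r.as_matrix().T@T[:3,:3],4),r.inv().apply(T[:3,3]-o['ee_pos']))
def proj(c,P):
    i=ctrl.camera_info(c);T=np.array(i['world_from_camera']);p=T[:3,:3].T@(np.array(P)-T[:3,3])*[1,-1,-1];p=np.array(i['camera_matrix'])@p;return np.round(p[:2]/p[2],1)
for y in(-44,44,0):
  for x in (-10,10): print(y,x,proj('wrist',o['ee_pos']+r.apply([x,y,0])))
for P in ((512,-316,195),(514,-324,195)):print(proj('wrist',P),proj('top',P),proj('scene',P))
# top/scene view check via tool tip
im=ctrl.get_image('top');cv2.imwrite('pics/top1.png',im[:,:,::-1]);print('tcp in top',[proj('top',o['ee_pos']+r.apply([0,y,0])) for y in(-44,44)])
cv2.imwrite('pics/top1c.png',cv2.resize(im[200:330,400:540,::-1],None,fx=4,fy=4))
E
```

```text
[[412.97, 0.0, 317.78], [0.0, 412.97, 237.2], [0.0, 0.0, 1.0]] {}
axes cam in tool
 [[ 4.000e-04  9.550e-01  2.967e-01]
 [ 1.000e+00 -6.000e-04  8.000e-04]
 [ 1.000e-03  2.967e-01 -9.550e-01]] [ 8.15987029e+01  5.97212120e-02 -1.62395920e+02]
-44 -10 [218.2 326.1]
-44 10 [214.9 284.4]
44 -10 [417.6 326.3]
44 10 [421.  284.6]
0 -10 [317.9 326.2]
0 10 [317.9 284.5]
[310.1 223.8] [460.6 280. ] [231.  166.6]
[320.3 220.7] [465.  278.9] [227.5 166.1]
tcp in top [array([465.3, 273.3]), array([524.1, 276.8])]
```

```bash
python3 - <<'E'
from h import *
i=ctrl.camera_info('wrist');im=ctrl.get_image('wrist')
h=cv2.cvtColor(im,cv2.COLOR_RGB2HSV)
b=biggest(cv2.inRange(h,(5,120,60),(22,255,255)));(u,v),rad=cv2.minEnclosingCircle(b);P=onz('wrist',(u,v),195,i);print(u,v,rad,P)
togo([P[0],P[1],225],-1.623-.02)
E
```

```text
317.5 221.44564819335938 46.878204345703125 [ 512.47333245 -318.34263173  195.        ]
t 2.75 tcp [ 512.6 -316.2  338.9] q [-0.57  0.28  1.56 -0.    1.3   1.05] w 87.6
 shift [1.000e-01 2.200e+00 1.139e+02] turn [-0.     0.001  0.02 ]
 shift [1.000e-01 2.200e+00 1.139e+02] turn [-1.000e-03 -1.000e-03 -3.121e+00]
```

```bash
python3 -m creep '[{"translation":[0,1,45],"angular":[0,0,0.03],"jaw":1},{"translation":[0,1,90],"angular":[0,0,0.03],"jaw":1},{"translation":[0,1,120],"angular":[0,0,0.03],"jaw":1},{"translation":[0,1,133],"angular":[0,0,0.03],"jaw":1},{"translation":[0,1,138],"angular":[0,0,0.03],"jaw":1},{"translation":[0,1,140],"angular":[0,0,0.03],"jaw":1},{"translation":[0,1,140],"angular":[0,0,0.03],"jaw":1},{"translation":[0,1,140],"angular":[0,0,0.03],"jaw":1}]';  python3 - <<'E'
from h import *
im=ctrl.get_image('wrist');cv2.imwrite('pics/w2.png',im[:,:,::-1])
E
```

```text
t: 3.75
ee_pos: [512.9, -315.3, 200.5]
orientation: [3.138, -0.124, 0.002]
ft_force: [-0.5, 0.0, 0.7]
width: 87.5
grasp_force: 0.0
```

View pics/w2.png

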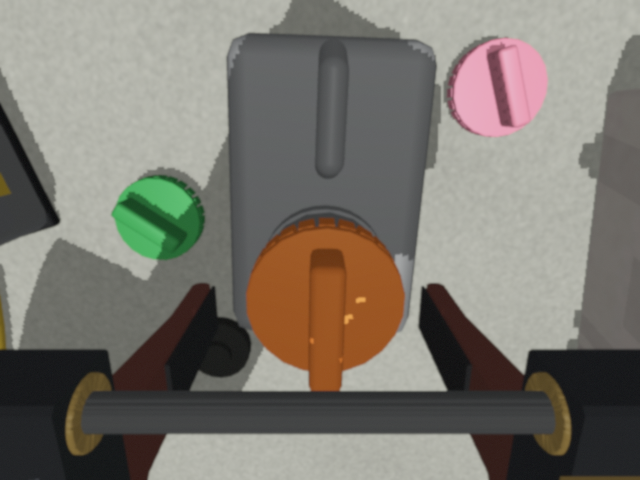

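The wrist picture shows the bar running straight down the image at column 326. The fingers' centre is at 318, so the cap sits about 3.5 mm toward +y of the tool, and the angle is aligned.

```bash
python3 -m creep '[{"translation":[0,3.5,1],"angular":[0,0,0],"jaw":1},{"translation":[0,3.5,3],"angular":[0,0,0],"jaw":0.5},{"translation":[0,3.5,3],"angular":[0,0,0],"jaw":0.2},{"translation":[0,3.5,3],"angular":[0,0,0],"jaw":0},{"translation":[0,3.5,3],"angular":[0,0,0],"jaw":0},{"translation":[0,3.5,3],"angular":[0,0,0],"jaw":0},{"translation":[0,3.5,3],"angular":[0,0,0],"jaw":0},{"translation":[0,3.5,3],"angular":[0,0,0],"jaw":0}]'
```

```text
t: 4.8
ee_pos: [512.2, -318.6, 196.7]
orientation: [3.139, -0.124, 0.0]
ft_force: [-0.5, -0.3, 0.6]
width: 21.1
grasp_force: 0.0
```

```bash
python3 -m creep '[{"translation":[0,0,0],"angular":[0,0,0],"jaw":0},{"translation":[0,0,0],"angular":[0,0,0],"jaw":0},{"translation":[0,0,0],"angular":[0,0,0],"jaw":0},{"translation":[0,0,1],"angular":[0,0,0],"jaw":0},{"translation":[0,0,2],"angular":[0,0,0],"jaw":0},{"translation":[0,0,3],"angular":[0,0,0],"jaw":0},{"translation":[0,0,4],"angular":[0,0,0],"jaw":0},{"translation":[0,0,4],"angular":[0,0,0],"jaw":0}]'; python3 -c "
from h import *
o=ctrl.get_obs();print(o['moment'],o['ft_force'])"
```

```text
t: 5.8
ee_pos: [512.3, -318.6, 194.0]
orientation: [3.139, -0.125, 0.001]
ft_force: [-2.6, 2.9, 11.2]
width: 14.1
grasp_force: 30.0
[ 0.45938517  0.84429507 -0.02924804] [-2.64853136  2.93368313 11.16132545]
```

```bash
python3 -m creep '[{"translation":[0,0,1],"angular":[0,0,0],"jaw":0},{"translation":[0,0,2],"angular":[0,0,0],"jaw":0},{"translation":[0,0,3],"angular":[0,0,0],"jaw":0},{"translation":[0,0,4],"angular":[0,0,0],"jaw":0},{"translation":[0,0,5],"angular":[0,0,0],"jaw":0},{"translation":[0,0,5],"angular":[0,0,0],"jaw":0},{"translation":[0,0,5],"angular":[0,0,0],"jaw":0},{"translation":[0,0,5],"angular":[0,0,0],"jaw":0}]'; python3 -c "
from h import *
o=ctrl.get_obs();print(o['moment'],o['ft_force'])"
```

```text
t: 6.8
ee_pos: [512.3, -318.6, 189.6]
orientation: [3.139, -0.125, 0.001]
ft_force: [-4.4, 3.3, 14.2]
width: 13.7
grasp_force: 30.0
[ 0.57641031  1.07615229 -0.06090928] [-4.40923113  3.32096738 14.21079336]
```

```bash
python3 -m creep '[{"translation":[-0.5,-0.4,1],"angular":[0,0,0],"jaw":0},{"translation":[-0.5,-0.4,1],"angular":[0,0,-0.1],"jaw":0},{"translation":[-0.5,-0.4,1],"angular":[0,0,-0.2],"jaw":0},{"translation":[-0.5,-0.4,1],"angular":[0,0,-0.3],"jaw":0},{"translation":[-0.5,-0.4,1],"angular":[0,0,-0.4],"jaw":0},{"translation":[-0.5,-0.4,1],"angular":[0,0,-0.5],"jaw":0},{"translation":[-0.5,-0.4,1],"angular":[0,0,-0.6],"jaw":0},{"translation":[-0.5,-0.4,1],"angular":[0,0,-0.68],"jaw":0}]'; python3 -c "
from h import *
o=ctrl.get_obs();print(o['moment'],o['ft_force'],o['qpos'])"
```

```text
t: 7.8
ee_pos: [513.4, -318.9, 189.4]
orientation: [2.997, 0.932, 0.005]
ft_force: [-1.6, 2.2, 14.6]
width: 13.6
grasp_force: 30.0
[ 0.36035743  0.38364046 -0.08407178] [-1.61475734  2.23134073 14.64484911] [-5.75760564e-01  4.30298634e-01  1.70575425e+00  4.90306447e-04
  1.00082644e+00  3.91458468e-01]
```

```bash
python3 -m creep '[{"translation":[0,0,0],"angular":[0,0,-0.02],"jaw":0},{"translation":[0,0,0],"angular":[0,0,-0.04],"jaw":0},{"translation":[0,0,0],"angular":[0,0,-0.06],"jaw":0},{"translation":[0,0,0],"angular":[0,0,-0.08],"jaw":0},{"translation":[0,0,0],"angular":[0,0,-0.1],"jaw":0},{"translation":[0,0,0],"angular":[0,0,-0.1],"jaw":0},{"translation":[0,0,0],"angular":[0,0,-0.1],"jaw":0},{"translation":[0,0,0],"angular":[0,0,-0.1],"jaw":0}]'; cat > m.py <<'E'
from h import *
o=ctrl.get_obs();v=o['orientation'];print('M',np.round(o['moment'],2),'F',np.round(o['ft_force'],1),'turned',round(np.degrees(2*np.arctan2(v[1],v[0]))+4.56,1),'p',np.round(o['ee_pos'],1),'w',round(o['width'],1))
E
python3 m.py
```

```text
t: 8.8
ee_pos: [513.3, -318.9, 189.3]
orientation: [2.948, 1.077, 0.005]
ft_force: [-0.6, 1.9, 15.0]
width: 13.8
grasp_force: 30.0
M [ 0.36  0.4  -0.12] F [-0.6  1.9 15. ] turned 44.7 p [ 513.3 -318.9  189.3] w 13.8
```

```bash
python3 -m creep '[{"translation":[0,0,0],"angular":[0,0,-0.02],"jaw":0},{"translation":[0,0,0],"angular":[0,0,-0.04],"jaw":0},{"translation":[0,0,0],"angular":[0,0,-0.06],"jaw":0},{"translation":[0,0,0],"angular":[0,0,-0.08],"jaw":0},{"translation":[0,0,0],"angular":[0,0,-0.08],"jaw":0},{"translation":[0,0,0],"angular":[0,0,-0.08],"jaw":0},{"translation":[0,0,0],"angular":[0,0,-0.08],"jaw":0},{"translation":[0,0,0],"angular":[0,0,-0.08],"jaw":0}]'; python3 m.py
```

```text
t: 9.8
ee_pos: [513.1, -318.9, 189.2]
orientation: [2.902, 1.194, 0.004]
ft_force: [-0.8, 2.3, 15.4]
width: 14.0
grasp_force: 30.0
M [ 0.36  0.51 -0.09] F [-0.8  2.3 15.4] turned 49.3 p [ 513.1 -318.9  189.2] w 14.0
```

```bash
echo
python3 -m creep '[{"translation":[0,0,0],"angular":[0,0,-0.02],"jaw":0},{"translation":[0,0,0],"angular":[0,0,-0.04],"jaw":0},{"translation":[0,0,0],"angular":[0,0,-0.06],"jaw":0},{"translation":[0,0,0],"angular":[0,0,-0.08],"jaw":0},{"translation":[0,0,0],"angular":[0,0,-0.08],"jaw":0},{"translation":[0,0,0],"angular":[0,0,-0.08],"jaw":0},{"translation":[0,0,0],"angular":[0,0,-0.08],"jaw":0},{"translation":[0,0,0],"angular":[0,0,-0.08],"jaw":0}]'; python3 m.py
```

```text
t: 10.8
ee_pos: [513.0, -318.8, 189.2]
orientation: [2.852, 1.309, 0.003]
ft_force: [-1.1, 1.6, 14.6]
width: 13.4
grasp_force: 30.0
M [ 0.35  0.52 -0.04] F [-1.1  1.6 14.6] turned 53.9 p [ 513.  -318.8  189.2] w 13.4
```

```bash
python3 -m creep '[{"translation":[0,0,0],"angular":[0,0,-0.02],"jaw":0},{"translation":[0,0,0],"angular":[0,0,-0.04],"jaw":0},{"translation":[0,0,0],"angular":[0,0,-0.06],"jaw":0},{"translation":[0,0,0],"angular":[0,0,-0.08],"jaw":0},{"translation":[0,0,0],"angular":[0,0,-0.08],"jaw":0},{"translation":[0,0,0],"angular":[0,0,-0.08],"jaw":0},{"translation":[0,0,0],"angular":[0,0,-0.08],"jaw":0},{"translation":[0,0,0],"angular":[0,0,-0.08],"jaw":0}]'; python3 m.py
```

```text
t: 11.8
ee_pos: [512.9, -318.8, 189.2]
orientation: [2.798, 1.422, 0.003]
ft_force: [-2.4, 2.6, 14.5]
width: 14.0
grasp_force: 30.0
M [ 0.35  0.63 -0.06] F [-2.4  2.6 14.5] turned 58.4 p [ 512.9 -318.8  189.2] w 14.0
```

```bash
python3 -m creep '[{"translation":[0,0,0],"angular":[0,0,-0.02],"jaw":0},{"translation":[0,0,0],"angular":[0,0,-0.04],"jaw":0},{"translation":[0,0,0],"angular":[0,0,-0.06],"jaw":0},{"translation":[0,0,0],"angular":[0,0,-0.08],"jaw":0},{"translation":[0,0,0],"angular":[0,0,-0.08],"jaw":0},{"translation":[0,0,0],"angular":[0,0,-0.08],"jaw":0},{"translation":[0,0,0],"angular":[0,0,-0.08],"jaw":0},{"translation":[0,0,0],"angular":[0,0,-0.08],"jaw":0}]'; python3 m.py
```

```text
t: 12.8
ee_pos: [512.8, -318.7, 189.1]
orientation: [2.739, 1.533, 0.003]
ft_force: [-2.3, 1.8, 14.9]
width: 14.1
grasp_force: 30.0
M [ 0.34  0.63 -0.1 ] F [-2.3  1.8 14.9] turned 63.0 p [ 512.8 -318.7  189.1] w 14.1
```

```bash
python3 -m creep '[{"translation":[0,0,0],"angular":[0,0,-0.02],"jaw":0},{"translation":[0,0,0],"angular":[0,0,-0.04],"jaw":0},{"translation":[0,0,0],"angular":[0,0,-0.06],"jaw":0},{"translation":[0,0,0],"angular":[0,0,-0.08],"jaw":0},{"translation":[0,0,0],"angular":[0,0,-0.08],"jaw":0},{"translation":[0,0,0],"angular":[0,0,-0.08],"jaw":0},{"translation":[0,0,0],"angular":[0,0,-0.08],"jaw":0},{"translation":[0,0,0],"angular":[0,0,-0.08],"jaw":0}]'; python3 m.py
```

```text
t: 13.8
ee_pos: [512.2, -318.5, 189.0]
orientation: [2.677, 1.641, 0.001]
ft_force: [-4.6, 2.7, 16.3]
width: 13.7
grasp_force: 30.0
M [ 0.38  1.04 -0.25] F [-4.6  2.7 16.3] turned 67.6 p [ 512.2 -318.5  189. ] w 13.7
```

```bash
python3 -m creep '[{"translation":[0,0,0],"angular":[0,0,-0.01],"jaw":0},{"translation":[0,0,0],"angular":[0,0,-0.02],"jaw":0},{"translation":[0,0,0],"angular":[0,0,-0.03],"jaw":0},{"translation":[0,0,0],"angular":[0,0,-0.03],"jaw":0},{"translation":[0,0,0],"angular":[0,0,-0.03],"jaw":0},{"translation":[0,0,0],"angular":[0,0,-0.03],"jaw":0},{"translation":[0,0,0],"angular":[0,0,-0.03],"jaw":0},{"translation":[0,0,0],"angular":[0,0,-0.03],"jaw":0}]'; python3 m.py
```

```text
t: 14.8
ee_pos: [511.8, -318.4, 189.0]
orientation: [2.652, 1.682, 0.0]
ft_force: [-6.0, 2.4, 16.1]
width: 13.8
grasp_force: 30.0
M [ 0.42  1.29 -0.36] F [-6.   2.4 16.1] turned 69.3 p [ 511.8 -318.4  189. ] w 13.8
```

```bash
python3 -m creep '[{"translation":[0,0,0],"angular":[0,0,0.03],"jaw":0},{"translation":[0,0,-2],"angular":[0,0,0.03],"jaw":0},{"translation":[0,0,-4],"angular":[0,0,0.03],"jaw":0},{"translation":[0,0,-6],"angular":[0,0,0.03],"jaw":0},{"translation":[0,0,-8],"angular":[0,0,0.03],"jaw":0},{"translation":[0,0,-10],"angular":[0,0,0.03],"jaw":0},{"translation":[0,0,-10],"angular":[0,0,0.03],"jaw":0},{"translation":[0,0,-10],"angular":[0,0,0.03],"jaw":0}]'; python3 m.py
```

```text
t: 15.8
ee_pos: [511.8, -318.4, 197.8]
orientation: [2.677, 1.643, -0.0]
ft_force: [-1.9, 1.5, 8.3]
width: 13.8
grasp_force: 30.0
M [ 0.02  0.69 -0.03] F [-1.9  1.5  8.3] turned 67.6 p [ 511.8 -318.4  197.8] w 13.8
```

```bash
python3 -m creep '[{"translation":[0,0,-2],"angular":[0,0,0],"jaw":0},{"translation":[0,0,-4],"angular":[0,0,0],"jaw":0},{"translation":[0,0,-6],"angular":[0,0,0],"jaw":0},{"translation":[0,0,-6],"angular":[0,0,0],"jaw":0},{"translation":[0,0,-6],"angular":[0,0,0],"jaw":0},{"translation":[0,0,-6],"angular":[0,0,0],"jaw":0},{"translation":[0,0,-6],"angular":[0,0,0],"jaw":0},{"translation":[0,0,-6],"angular":[0,0,0],"jaw":0}]'; python3 m.py
```

```text
t: 16.8
ee_pos: [511.6, -318.0, 202.5]
orientation: [-2.677, -1.643, 0.0]
ft_force: [-1.2, 1.2, -0.9]
width: 14.0
grasp_force: 30.0
M [ 0.13  0.28 -0.02] F [-1.2  1.2 -0.9] turned -292.4 p [ 511.6 -318.   202.5] w 14.0
```

```bash
python3 - <<'E'
from h import *
o=ctrl.get_obs();r=R.from_rotvec(o['orientation']);y=r.as_matrix()[:,1];togo([456,299,322],np.arctan2(y[1],y[0]))
print(np.degrees(np.arctan2(y[1],y[0])))
E
```

```text
t 16.8 tcp [ 511.6 -318.   202.5] q [-0.58  0.41  1.7   0.    1.03 -0.11] w 14.0
 shift [ 524.9 -329.1 -119.3] turn [-0. -0. -0.]
 shift [ 524.9 -329.1 -119.3] turn [-0.000e+00  1.000e-03  3.142e+00]
-26.927945676603823
```

```bash
python3 -m creep '[{"translation":[0,0,-40],"angular":[0,0,0],"jaw":0},{"translation":[0,0,-85],"angular":[0,0,0],"jaw":0},{"translation":[20,-12,-120],"angular":[0,0,0],"jaw":0},{"translation":[60,-38,-120],"angular":[0,0,0],"jaw":0},{"translation":[110,-69,-120],"angular":[0,0,0],"jaw":0},{"translation":[160,-100,-120],"angular":[0,0,0],"jaw":0},{"translation":[210,-132,-120],"angular":[0,0,0],"jaw":0},{"translation":[260,-163,-120],"angular":[0,0,0],"jaw":0}]' && python3 -m creep '[{"translation":[50,-31,0],"angular":[0,0,0],"jaw":0},{"translation":[100,-62,0],"angular":[0,0,0],"jaw":0},{"translation":[145,-91,0],"angular":[0,0,0],"jaw":0},{"translation":[190,-119,0],"angular":[0,0,0],"jaw":0},{"translation":[225,-141,0],"angular":[0,0,0],"jaw":0},{"translation":[255,-160,0],"angular":[0,0,0],"jaw":0},{"translation":[265,-166,0],"angular":[0,0,0],"jaw":0},{"translation":[265,-166,0],"angular":[0,0,0],"jaw":0}]'; python3 - <<'E'
from h import *
im=ctrl.get_image('wrist');cv2.imwrite('pics/w3.png',im[:,:,::-1])
i=ctrl.camera_info('wrist')
print([(np.round(d['rect']).tolist(),d['score']) for l in('tray','fitting') for d in ctrl.look_for('wrist',l)])
togo([456,299,31],-.47)
E
```

```text
t: 17.8
ee_pos: [484.1, -10.8, 323.2]
orientation: [2.677, 1.642, 0.002]
ft_force: [0.6, -0.9, -0.8]
width: 13.7
grasp_force: 30.0
t: 18.8
ee_pos: [456.2, 299.1, 322.6]
orientation: [2.676, 1.644, -0.0]
ft_force: [0.0, -0.5, -0.7]
width: 13.5
grasp_force: 30.0
[([243.0, 57.0, 484.0, 228.0], 0.77), ([398.0, 108.0, 444.0, 134.0], 0.85)]
t 18.95 tcp [456.4 297.9 322.7] q [ 0.56  0.2   1.7  -0.    1.24  1.03] w 13.7
 shift [  0.9  -0.9 291.7] turn [ 0.     0.    -0.001]
 shift [  0.9  -0.9 291.7] turn [ 0.    -0.     3.141]
```

View pics/w3.png

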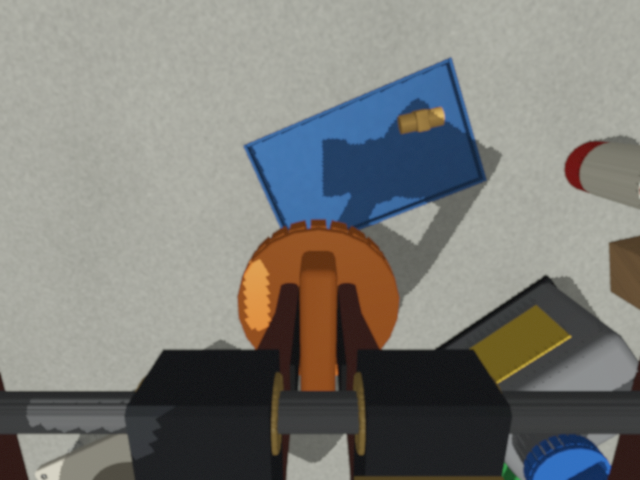

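The cap is held upright with its bar at (318,310). Beyond it lie the tray, with corners at about (246,146), (450,60) and (485,180), and the fitting at (421,120).

```bash
python3 - <<'E'
from h import *
i=ctrl.camera_info('wrist')
A,B,C=[onz('wrist',p,20,i) for p in((246,146),(450,60),(485,180))];print(A,B,C,'fit',onz('wrist',(421,120),12,i))
D=A+C-B;print('centre -x half',(A+D)/2+((B+C)/2-(A+D)/2)*.25)
E
```

```text
[405.03899424 372.06396029  20.        ] [638.03641709 351.89434932  20.        ] [627.05428183 216.81709512  20.        ] fit [589.48305586 308.96524624  12.        ]
centre -x half [457.79728232 299.48293045  20.        ]
```

```bash
python3 -m creep '[{"translation":[0,0,50],"angular":[0,0,0],"jaw":0},{"translation":[1,-1,105],"angular":[0,0,0],"jaw":0},{"translation":[1,-1,160],"angular":[0,0,0],"jaw":0},{"translation":[1,-1,215],"angular":[0,0,0],"jaw":0},{"translation":[1,-1,255],"angular":[0,0,0],"jaw":0},{"translation":[1,-1,275],"angular":[0,0,0],"jaw":0},{"translation":[1,-1,283],"angular":[0,0,0],"jaw":0},{"translation":[1,-1,286],"angular":[0,0,0],"jaw":0}]' && python3 -m creep '[{"translation":[0,0,0],"angular":[0,0,0],"jaw":0},{"translation":[0,0,1],"angular":[0,0,0],"jaw":0},{"translation":[0,0,2],"angular":[0,0,0],"jaw":0},{"translation":[0,0,3],"angular":[0,0,0],"jaw":0},{"translation":[0,0,3],"angular":[0,0,0],"jaw":0},{"translation":[0,0,3],"angular":[0,0,0],"jaw":0},{"translation":[0,0,3],"angular":[0,0,0],"jaw":0},{"translation":[0,0,3],"angular":[0,0,0],"jaw":0}]'
```

```text
t: 19.95
ee_pos: [456.3, 300.0, 36.9]
orientation: [2.678, 1.642, 0.001]
ft_force: [-0.4, -0.4, -1.4]
width: 13.6
grasp_force: 30.0
t: 20.95
ee_pos: [455.7, 300.3, 33.6]
orientation: [-2.678, -1.643, 0.0]
ft_force: [-0.3, -0.0, -1.1]
width: 13.6
grasp_force: 30.0
```

```bash
python3 -m creep '[{"translation":[0,0,0.5],"angular":[0,0,0],"jaw":0},{"translation":[0,0,1],"angular":[0,0,0],"jaw":0},{"translation":[0,0,1.5],"angular":[0,0,0],"jaw":0},{"translation":[0,0,2],"angular":[0,0,0],"jaw":0},{"translation":[0,0,2],"angular":[0,0,0],"jaw":0},{"translation":[0,0,2],"angular":[0,0,0],"jaw":0},{"translation":[0,0,2],"angular":[0,0,0],"jaw":0},{"translation":[0,0,2],"angular":[0,0,0],"jaw":0}]'
```

```text
t: 21.95
ee_pos: [455.8, 300.3, 32.5]
orientation: [2.678, 1.643, 0.0]
ft_force: [-2.0, -2.2, 10.2]
width: 13.7
grasp_force: 30.0
```

```bash
python3 -m creep '[{"translation":[0,0,-1],"angular":[0,0,0],"jaw":0},{"translation":[0,0,-1],"angular":[0,0,0],"jaw":0.25},{"translation":[0,0,-1],"angular":[0,0,0],"jaw":0.4},{"translation":[0,0,-1],"angular":[0,0,0],"jaw":0.5},{"translation":[0,0,-1],"angular":[0,0,0],"jaw":0.5},{"translation":[0,0,-1],"angular":[0,0,0],"jaw":0.5},{"translation":[0,0,-1],"angular":[0,0,0],"jaw":0.5},{"translation":[0,0,-1],"angular":[0,0,0],"jaw":0.5}]' && python3 -m creep '[{"translation":[0,0,-10],"angular":[0,0,0],"jaw":0.5},{"translation":[0,0,-25],"angular":[0,0,0],"jaw":0.5},{"translation":[0,0,-50],"angular":[0,0,0],"jaw":0.5},{"translation":[0,0,-90],"angular":[0,0,0],"jaw":0.5},{"translation":[0,0,-130],"angular":[0,0,0],"jaw":0.5},{"translation":[0,0,-170],"angular":[0,0,0],"jaw":0.5},{"translation":[0,0,-200],"angular":[0,0,0],"jaw":0.5},{"translation":[0,0,-200],"angular":[0,0,0],"jaw":0.5}]'; python3 - <<'E'
from h import *
im=ctrl.get_image('scene')
wi=ctrl.get_image('wrist')
cv2.imwrite('pics/end.png',np.hstack([cv2.resize(im[130:400,150:560,::-1],(400,264)),cv2.resize(wi[:,:,::-1],(400,264))]))
E
```

```text
t: 22.95
ee_pos: [455.7, 300.3, 32.7]
orientation: [-2.678, -1.643, 0.0]
ft_force: [0.6, 1.0, 0.5]
width: 43.8
grasp_force: 0.0
t: 23.95
ee_pos: [457.1, 301.2, 236.1]
orientation: [-2.678, -1.643, -0.01]
ft_force: [0.4, 0.3, 0.2]
width: 43.9
grasp_force: 0.0
```

View pics/end.png

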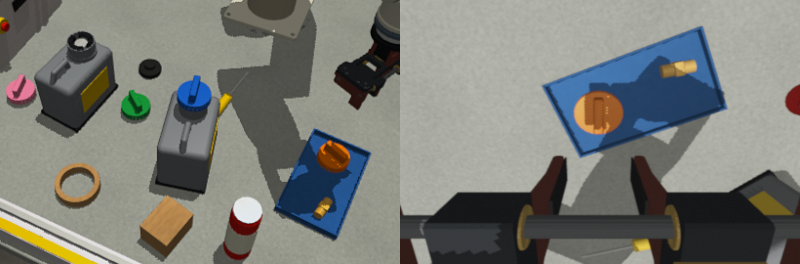

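The canister is open. The cap stands upright in the tray's empty half, at (335,155) in the scene half and (598,112) in the wrist half. The gripper is clear and everything else is where it was.

```bash
python3 -c "
from workcell import ctrl
print(ctrl.close_job())"
```

```text
the job is handed in; nothing more can be done
None
```

The canister is open, the orange cap stands upright and released in the empty half of the blue tray, nothing else looks disturbed, and the job is handed in after about 24 s (no verdict was returned).

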